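Set the levelling foot of a dental surveyor

ROBOT

A 6-joint arm with a two-finger parallel gripper is mounted at the origin on a cart in front of the work surface, level with it; the furniture and walls round the work are solid. World frame = base frame: x ahead of the robot, y to its left, z up, the work surface at z = 0. Lengths are in m, angles in rad, forces in N, time in s.
With the tool pointing down it reaches from about 0.3 to 0.875 m from the base axis. Payload 4.2 kg.
Tool frame: the origin (TCP) lies on the centre line of the jaws, within the pads' length; the fingertips stand 11 mm ahead of it and the grasp point (between the pads) lies 8 mm behind it; z points along the fingers, y is the line along which they close (so a half turn about z gives the same grasp; the last joint's range is limited). The gripper opens to 85 mm and grips with 20 to 120 N. Pads are 22 mm wide; open, the fingers measure 114 mm over their backs; the gripper's body (76 mm by 85 mm) begins 54 mm behind the grasp point. The pads swing forward as they close: fully open they stand 13 mm farther back than shut.
Start: joints at [-1.309, 0.32, 1.565, -0, 1.257, -0.02], TCP at [0.16, -0.552, 0.242] pointing down, gripper open.
Joint ranges: [-3.11, 3.11], [-0.84, 2.01], [0.21, 2.61], [-1.34, 4.49], [0.05, 2.63], [-2.56, 2.56]. Speed limits (rad/s): [2.57, 2.57, 3.14, 3.14, 3.14, 3.14].

INTERFACE

Orientations are given as a unit quaternion [x, y, z, w].
In Python, from rig import bot, read_camera, camera_info, hand_in gives the robot as it stands.
- The arm moves only by the shell command python3 -m jog 'ROWS' [OPENING]. ROWS is a JSON object of lists of equal length, an entry for each row: "linear": the shift along the tool's x, y, z in cm, a list of three; "twist": the turn about the tool's z in degrees. A call has exactly 10 rows; each row shifts and turns the commanded pose from where the row before left it, along the tool's axes as they then stand; what a row does not reach is not made up. A row lasts 1/10 s, in which the tool goes at most 50 mm and 8.59 degrees, less where a joint would pass 70% of its speed; a pose out of reach is approached as far as the arm can. A call is refused whole if a number of a shift passes 5 or a number of a turn 8.59, either way. A call with a gripper value outside its range is refused whole. OPENING is the opening, from 0 (shut) to 1 (fully open), set as the call begins (- or left out, the last holds). The fingers move at their own pace and stop on an object; the grip force is fixed at half the most. Time passes only in rows, so rows that do not move let the fingers close, or fill a call up. It gives the time, the measured TCP pose, the force, the opening and the grip force at its end, in the units of the state.
- bot.sense(): the state, without advancing time (a new reading comes with each control period).
- read_camera(name): name is "side" or "top" or "wrist"; returns the picture (420x560x3 uint8, red, green, blue); there is no depth.
- camera_info(name): a dict with "vfov" (degrees; the focal length in pixels is half the picture's height over the tangent of half this angle, whatever the lens; pixels are square), "cx", "cy" (the principal point, pixels), "k1" (the pictures are not rectified: a ray, as slopes to the right and down, at radius r is drawn at 1 + k1 r^2 times it, then the intrinsics apply), "R" (3x3) and "t" (3): a world point X has camera coordinates R X + t; the wrist camera has in their place "tool_from_camera" (4x4, takes a point from camera to tool coordinates, whose origin is the TCP and whose axes are the flange's). Camera axes: x right, y down, z forward; pixel columns grow to the right and rows downward; lengths in m; the calibration is good to about 2 mm. A picture is of the moment at which its call begins: read the wrist's pose just before it. camera_info takes no time and is no camera call.
- hand_in(): hands the job in; it is judged then, once.
The state is a dict: "t": time; "joints": joint angles; "joint_velocities": joint speeds; "tau": joint torques, N m; "eef_pos": TCP position; "eef_rot": TCP orientation; "wrist_force": force on the tool from outside, world axes, zero at the start; "ft_torque": the same for the moment, N m; "width": finger opening in m; "finger_force": force on a finger pad.
Only numpy, scipy, OpenCV 4.12 (cv2) and the standard library are available. Lean on these libraries where they do the work, as an engineer would, in place of code of your own. Each camera call takes 0.05 s, during which the arm holds its last target. There are 200 camera calls.

TASK

The dental surveyor on the bench still rocks, because the levelling foot at its front left corner hangs clear of the worktop. Turn the black knob clockwise, a turn of the hand at a time, until the foot's rubber sole just takes hold of the worktop, without jacking the machine up or leaning on it; then let go of the knob and swing the red lock lever round, anticlockwise, as far as it goes, so that its cam jams the screw and stays there. Do not shove the surveyor about, and leave everything else on the bench alone.

Things in the scene. Friction and masses are not known exactly. Their poses are not given: they have to be found in the camera images.
- surveyor: dental surveyor, 5 to 7 kg, loose on the bench (slides if pushed with about 30 N): white base plate 220 x 170 mm, top 30 mm above the bench, on three fixed rubber feet; column, arm and rod 230 mm high at the back right over a cast. Origin: middle of the base at worktop height; x to its back, y to its left, z up. Levelling screw at (-112, 75) mm, lock lever pivot at (-112, 54) mm in this frame
- levelling_screw: levelling screw at the base's front left corner: round fluted black knob, 40 mm across, 26 mm high, flat silver top, on an upright 14 mm threaded spindle; at its lower end, under the base, a foot 50 mm across with a hard rubber sole. All turns together. Origin: on the axis at mid height of the knob, 74 to 78 mm above the worktop; z up. It stays where it is left
- lock_lever: lock lever: a steel cam disc of 12 mm radius, 3.5 mm off centre, beside the spindle, below the knob, on an upright pivot, with a straight arm ending in a red grip 13 mm thick. Origin: on the pivot axis at worktop height; -x points along the arm, z up. No part of it stands higher than 57 mm above the worktop
- lever_end (a point): point on the middle line of the red grip of the lock lever, 60 mm from the pivot, 10 mm from the end of the grip, 46.5 mm above the worktop
- lever_angle (a joint): lock lever's angle, rad: at 0 the arm points to the surveyor's front (-x); grows anticlockwise from above, toward the surveyor's right (-y). Starts open at 0 to 0.3. Swings with about 1 N of drag at the grip; from about 0.75 the cam wedges against the spindle, tighter and tighter (about 2.5 N at the grip), up to a hard stop at 1.30. Holds itself. Locking adds 1 to 2 N under the foot
- mug_1: white spotted mug, 82 x 114 x 91 mm, at the left; a bystander. Origin: centre of its underside
- model_lower: loose pinkish plaster jaw model, 59 x 65 x 29 mm, at the right; a bystander. Origin: centre of its underside
- jar_4: powder jar with a green lid, 42 mm across, 47 mm high, at the right; a bystander. Origin: centre of its underside
- jar_5: powder jar with a purple lid, 36 mm across, 41 mm high, at the right; a bystander. Origin: centre of its underside
- screw_boss (a point): top of the fixed boss that the spindle passes through, on its axis, 40 mm above the worktop. Right-hand thread, 4 mm a turn: clockwise from above lowers knob and foot. The foot starts 0.9 to 2.8 mm (1.4 to 4.4 rad) clear. Free turning takes about 0.05 N m; past first touch each radian adds about 13 N under the foot and 0.12 N m; at about 20 N the machine is jacked up
- rubber_sole: black rubber sole of the levelling foot, a disc 50 mm across under the base, carried by the levelling screw and turning with it; it gives 1 mm under 30 N. Its origin is not at the sole but up on the screw's axis, at mid height of the knob

How it is judged:
By the outcome, as a careful person would: the job done as asked, in the order asked, and still so for the second after the job is handed in, with the robot touching nothing.
It also fails if it takes over 67 s, if anything falls off the work surface, if the arm or the gripper's body presses on something with over 40 N, if the wrist force passes 120 N, or if a joint passes its speed limit or range.

## Working session

There is one attempt and no reset: what is moved stays moved. The work goes in short steps, Python scripts to look and compute and a shell command to move; the robot and the scene stay as the last step left them, time stands still between calls to the robot, and variables do not carry over. Pictures are saved under pics/ and viewed, at most 10 in all, crops included, and the job is handed in when it is done.

```bash
mkdir -p pics; python3 - <<'E'
from rig import *
import cv2,numpy as np
np.set_printoptions(precision=4,suppress=True)
for n in ("top","side"):
    cv2.imwrite(f"pics/{n}0.png",read_camera(n)[:,:,::-1])
    print(n,camera_info(n))
print(camera_info("wrist")); s=bot.sense(); print(s)
E
```

```text
top {'vfov': 51.11723276312155, 'cx': 280.0107094785544, 'cy': 206.09517743316522, 'k1': -0.049400001219480634, 'R': array([[-0.0043, -1.    ,  0.0017],
       [-0.9978,  0.0042, -0.0667],
       [ 0.0667, -0.002 , -0.9978]]), 't': array([-0.0025,  0.6177,  1.2068])}
side {'vfov': 57.49673955389691, 'cx': 280.0724833474151, 'cy': 206.8289109772248, 'k1': -0.03745967593437534, 'R': array([[ 0.98  ,  0.1979,  0.0181],
       [ 0.1292, -0.565 , -0.8149],
       [-0.1511,  0.801 , -0.5793]]), 't': array([-0.6015, -0.0047,  1.1681])}
{'vfov': 67.30376882155154, 'cx': 282.8442805867475, 'cy': 206.30445047718356, 'k1': 0.010387220342184977, 'tool_from_camera': array([[-0.0014, -0.946 , -0.3242,  0.0842],
       [ 1.    , -0.0016,  0.0004,  0.001 ],
       [-0.0009, -0.3242,  0.946 , -0.1311],
       [ 0.    ,  0.    ,  0.    ,  1.    ]])}
{'t': 0.1, 'joints': array([-1.309 ,  0.3202,  1.5655, -0.0001,  1.2574, -0.02  ]), 'joint_velocities': array([ 0.0024, -0.0037, -0.0027,  0.0002,  0.0012,  0.0004]), 'tau': array([  0.0003, -41.6408, -23.4705,   0.    ,   0.005 ,   0.    ]), 'eef_pos': array([ 0.1598, -0.5519,  0.2416]), 'eef_rot': array([ 0.9901,  0.1404, -0.0001, -0.0008]), 'wrist_force': array([-0.2748, -0.684 ,  0.2201]), 'ft_torque': array([0.0174, 0.0081, 0.0236]), 'finger_force': 0.0, 'width': 0.08520171066454794}
```

View pics/top0.png

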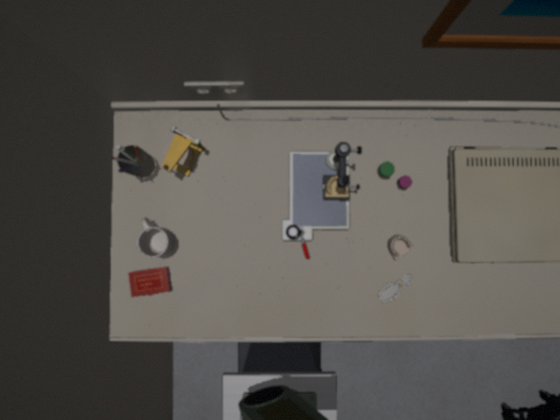

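View pics/side0.png

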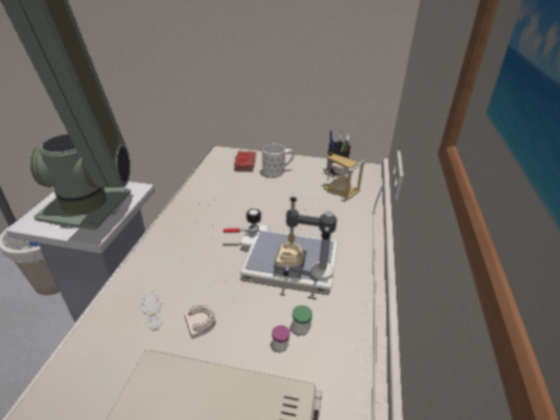

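Top picture: knob at about (293,232), red grip ending near (308,258), base spanning (290..350, 152..230). The mug is at far left, with the jaw model and jars to the right. Next I compute positions and make an enlarged crop.

```bash
cat > h.py <<'E'
from rig import *
import cv2,numpy as np
from scipy.spatial.transform import Rotation as Ro
np.set_printoptions(precision=4,suppress=True)
def K(ci):
    f=210/np.tan(np.radians(ci["vfov"]/2)); return np.array([[f,0,ci["cx"]],[0,f,ci["cy"]],[0,0,1]]),np.array([ci["k1"],0,0,0,0])
def pose(n,s=None):
    ci=camera_info(n)
    if n!="wrist": return np.array(ci["R"]),np.array(ci["t"])
    T=np.eye(4);T[:3,:3]=Ro.from_quat(s["eef_rot"]).as_matrix();T[:3,3]=s["eef_pos"]
    C=np.linalg.inv(T@np.array(ci["tool_from_camera"])); return C[:3,:3],C[:3,3]
def back(n,px,z,s=None):
    k,d=K(camera_info(n)); R,t=pose(n,s)
    u=cv2.undistortPoints(np.array([[px]],float),k,d)[0,0]
    r=R.T@[u[0],u[1],1]; c=-R.T@t
    return c+r*(z-c[2])/r[2]
def proj(n,X,s=None):
    k,d=K(camera_info(n)); R,t=pose(n,s)
    return cv2.projectPoints(np.array(X,float).reshape(-1,3),cv2.Rodrigues(R)[0],t,k,d)[0][:,0]
E
python3 - <<'E'
from h import *
i=cv2.imread("pics/top0.png")[145:270,270:370]
cv2.imwrite("pics/crop1.png",np.clip(cv2.resize(i,None,fx=4.8,fy=4.8,interpolation=2)*1.8,0,255))
print(back("top",(293,232),.089),back("top",(308,258),.05),back("side",(254,215),.089))
for p in [(290,152),(347,152),(349,229)]: print(back("top",p,.03))
E
```

```text
[ 0.5447 -0.0388  0.089 ] [ 0.4745 -0.0803  0.05  ] [ 0.5526 -0.048   0.089 ]
[ 0.7687 -0.0337  0.03  ]
[ 0.7682 -0.1935  0.03  ]
[ 0.5527 -0.1958  0.03  ][ WARN:0@0.040] global loadsave.cpp:1063 imwrite_ Unsupported depth image for selected encoder is fallbacked to CV_8U.
```

View pics/crop1.png

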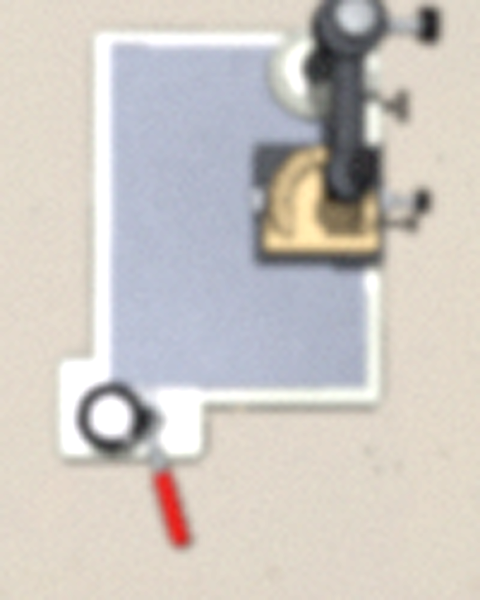

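```bash
python3 -m jog '{"linear":[[2.56,-1.92,0],[2.56,-1.92,0],[2.56,-1.92,0],[2.56,-1.92,0],[2.56,-1.92,0],[2.56,-1.92,0],[2.56,-1.92,0],[2.56,-1.92,0],[2.56,-1.92,0],[2.56,-1.92,0]],"twist":[0,0,0,0,0,0,0,0,0,0]}' 1
python3 -m jog '{"linear":[[2.56,-1.92,0.5],[2.56,-1.92,0.5],[2.56,-1.92,0.5],[2.56,-1.92,0.5],[2.56,-1.92,0.5],[2.56,-1.92,0.5],[2.56,-1.92,0.5],[2.56,-1.92,0.5],[2.56,-1.92,0],[2.56,-1.92,0]],"twist":[0,0,0,0,0,0,0,0,0,0]}'
python3 -m jog '{"linear":[[0,0,0],[0,0,0],[0,0,0],[0,0,0],[0,0,0],[0,0,0],[0,0,0],[0,0,0],[0,0,0],[0,0,0]],"twist":[-8,-8,-8,-8,-8,-8,-8,-8,0,0]}'
python3 - <<'E'
from h import *
s=bot.sense(); cv2.imwrite("pics/w1.png",read_camera("wrist")[:,:,::-1]); np.save("w1.npy",s,allow_pickle=True)
print(s["joints"],s["eef_pos"],s["eef_rot"],s["ft_torque"],s["wrist_force"]); print(proj("wrist",[s["eef_pos"]*[1,1,0]+[0,0,.089]],s))
E
```

```text
t: 1.1
eef_pos: [0.3528, -0.2954, 0.242]
eef_rot: [0.99, 0.14, -0.0, -0.0]
wrist_force: [0.8, -0.7, 0.5]
width: 0.0855
finger_force: 0.0
t: 2.1
eef_pos: [0.5452, -0.0399, 0.2017]
eef_rot: [0.99, 0.141, -0.001, -0.0]
wrist_force: [0.1, -0.7, 0.1]
width: 0.0851
finger_force: 0.0
t: 3.1
eef_pos: [0.5447, -0.0411, 0.202]
eef_rot: [0.766, 0.643, -0.0, -0.0]
wrist_force: [0.2, 0.2, 0.2]
width: 0.0856
finger_force: 0.0
[-0.0962  0.3041  1.6936 -0.0001  1.1445  0.0786] [ 0.5447 -0.0411  0.202 ] [ 0.7661  0.6427 -0.0003 -0.0002] [-0.0201  0.0511 -0.0422] [0.1512 0.249  0.1709]
[[281.7796 205.1735]]
```

View pics/w1.png

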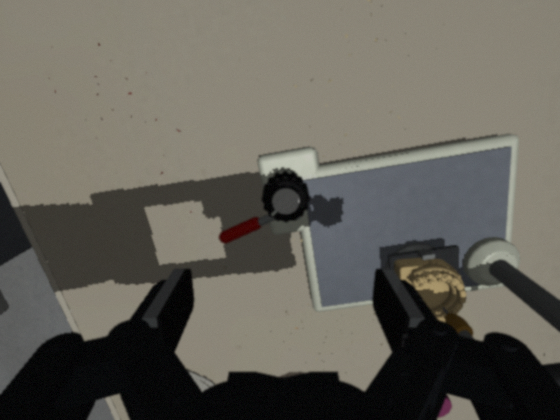

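```bash
python3 -m jog '{"linear":[[0,0,0],[0,0,0],[0,0,0],[0,0,0],[0,0,0],[0,0,0],[0,0,0],[0,0,0],[0,0,0],[0,0,0]],"twist":[-8,-8,-8,-8,-8,-8,-8,-8,-8,-8]}'
python3 -m jog '{"linear":[[0,0,0],[0,0,0],[0,0,0],[0,0,0],[0,0,0],[0,0,0],[0,0,0],[0,0,0],[0,0,0],[0,0,0]],"twist":[-8,-8,-8,-8,-8,-8,-8,-3,0,0]}'
cat > kn.py <<'E'
from h import *
def knob(img,s,z=.089,guess=None):
    p=proj("wrist",[guess],s)[0]; k,d=K(camera_info("wrist"))
    x0,y0=(p-40).astype(int); c=cv2.cvtColor(img,cv2.COLOR_BGR2GRAY)[y0:y0+80,x0:x0+80]
    # silver disc: bright blob enclosed in the dark ring nearest to the guess
    _,b=cv2.threshold(c,0,255,cv2.THRESH_OTSU); b=(c>55).astype(np.uint8)
    n,l,st,ce=cv2.connectedComponentsWithStats(b,connectivity=4)
    ok=[i for i in range(1,n) if 150<st[i,4]<1500 and st[i,0]>0 and st[i,1]>0 and st[i,0]+st[i,2]<80 and st[i,1]+st[i,3]<80]
    for i in ok: print(ce[i]+[x0,y0],st[i],back("wrist",ce[i]+[x0,y0],z,s))
E
python3 - <<'E'
from kn import *
s=bot.sense(); i2=np.ascontiguousarray(read_camera("wrist")[:,:,::-1]); cv2.imwrite("pics/w2.png",i2); np.save("w2.npy",s,allow_pickle=True)
print(s["joints"],s["eef_pos"],s["eef_rot"])
i1=cv2.imread("pics/w1.png"); s1=np.load("w1.npy",allow_pickle=True).item()
knob(i1,s1,guess=back("wrist",(286,200),.089,s1)); knob(i2,s,guess=back("wrist",(286,200),.089,s1))
g=cv2.hconcat([cv2.resize(i1[140:260,220:350],None,fx=3,fy=3),cv2.resize(i2[140:260,220:350],None,fx=3,fy=3)]); cv2.imwrite("pics/c2.png",np.clip(g*1.5,0,255).astype(np.uint8))
E
```

```text
t: 4.15
eef_pos: [0.5449, -0.0411, 0.2022]
eef_rot: [0.171, 0.985, -0.0, -0.0]
wrist_force: [-0.2, 0.3, -0.4]
width: 0.0852
finger_force: 0.0
t: 5.15
eef_pos: [0.5449, -0.0411, 0.2022]
eef_rot: [-0.334, 0.943, -0.0, -0.0]
wrist_force: [0.3, -0.1, -0.8]
width: 0.0853
finger_force: 0.0
[-0.0963  0.304   1.6933 -0.0001  1.1444 -2.3481] [ 0.5449 -0.0411  0.2022] [-0.334   0.9426 -0.     -0.0001]
[285.2829 201.0039] [ 26  29  28  26 516] [ 0.5459 -0.0368  0.089 ]
[284.5815 211.3139] [ 25  22  25  31 497] [ 0.5485 -0.0383  0.089 ]
```

View pics/c2.png

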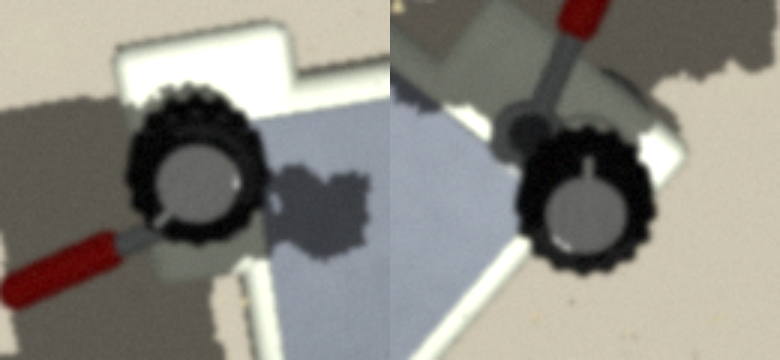

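```bash
python3 - <<'E'
from h import *
M=[];r=[]
for f,p in(("w1.npy",(285.9,200.8)),("w2.npy",(285.0,211.7))):
    s=np.load(f,allow_pickle=True).item(); Q=Ro.from_quat(s["eef_rot"]).as_matrix()[:2,:2]
    w=back("wrist",p,.089,s)[:2]; print(w); M.append(np.hstack([np.eye(2),Q])); r.append(w)
x=np.linalg.solve(np.vstack(M),np.hstack(r)); print("knob",x[:2],"bias",x[2:])
print("tool shift", Q.T@(x[:2]-s["eef_pos"][:2])*100, s["eef_pos"],proj("top",[x[0],x[1],.089]))
E
```

```text
[ 0.5465 -0.0367]
[ 0.5485 -0.0378]
knob [ 0.5477 -0.0369] bias [-0.     -0.0013]
tool shift [-0.4845  0.154 ] [ 0.5449 -0.0411  0.2022] [[292.257  230.8643]]
```

```bash
python3 -m jog '{"linear":[[-0.48,0.15,0],[0,0,2],[0,0,2],[0,0,2],[0,0,2],[0,0,2],[0,0,1.5],[0,0,1],[0,0,0.4],[0,0,0]],"twist":[0,-8,0,0,0,0,0,0,0,0]}'
python3 -m jog '{"linear":[[0,0,0],[0,0,0],[0,0,0],[0,0,0],[0,0,0],[0,0,0],[0,0,0],[0,0,0],[0,0,0],[0,0,0]],"twist":[0,0,0,0,0,0,0,0,0,0]}' 0.53
python3 - <<'E'
from h import *
s=bot.sense();print(s["joints"],s["eef_pos"],s["ft_torque"],s["wrist_force"],s["width"],s["finger_force"],s["t"])
cv2.imwrite("pics/w3.png",read_camera("wrist")[:,:,::-1])
E
```

```text
t: 6.2
eef_pos: [0.5478, -0.0368, 0.0731]
eef_rot: [-0.4, 0.917, 0.0, -0.0]
wrist_force: [0.2, -0.7, -0.4]
width: 0.0854
finger_force: 0.0
t: 7.2
eef_pos: [0.5477, -0.0369, 0.0733]
eef_rot: [-0.4, 0.917, -0.0, -0.0]
wrist_force: [0.6, 0.4, -0.9]
width: 0.0455
finger_force: 0.0
[-0.0882  0.4414  1.8524 -0.0001  0.8478 -2.4818] [ 0.5477 -0.0369  0.0733] [-0.0799  0.0019  0.017 ] [ 0.5809  0.359  -0.9257] 0.045510845829310254 0.0 7.2
```

View pics/w3.png

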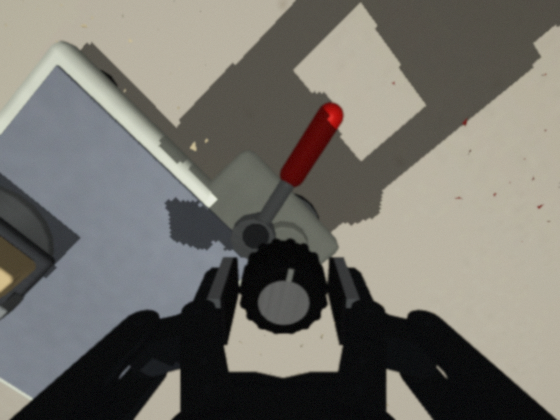

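The knob is centred between the pads (pads at about 238 and 330, knob from 240 to 328). I'll close on it.

```bash
python3 -m jog '{"linear":[[0,0,0],[0,0,0],[0,0,0],[0,0,0],[0,0,0],[0,0,0],[0,0,0],[0,0,0],[0,0,0],[0,0,0]],"twist":[0,0,0,0,0,0,0,0,0,0]}' 0.3
cat > st.py <<'E'
from h import *
s=bot.sense();print(s["joints"][[0,5]],s["eef_pos"],s["eef_rot"],"T",s["ft_torque"],"F",s["wrist_force"],s["width"],s["finger_force"],s["t"],"tau6",s["tau"][5])
E
python3 st.py
```

```text
t: 8.25
eef_pos: [0.5476, -0.0368, 0.0736]
eef_rot: [-0.4, 0.917, 0.0, -0.0]
wrist_force: [-1.8, 1.0, 5.7]
width: 0.0384
finger_force: 59.9
[-0.0882 -2.4818] [ 0.5476 -0.0368  0.0736] [-0.3999  0.9166  0.     -0.    ] T [0.1984 0.3442 0.0495] F [-1.8027  0.9693  5.6816] 0.038385445018984894 59.92438495159149 8.25 tau6 -0.0027890162891708314
```

```bash
python3 -m jog '{"linear":[[0,0,0],[0,0,0],[0,0,0.01],[0,0,0.01],[0,0,0.01],[0,0,0.01],[0,0,0.01],[0,0,0.01],[0,0,0.01],[0,0,0.01]],"twist":[5,7,7,7,7,7,7,7,7,7]}' >/dev/null; python3 st.py
python3 -m jog '{"linear":[[0,0,0],[0,0,0],[0,0,0],[0,0,0],[0,0,0],[0,0,0],[0,0,0],[0,0,0],[0,0,0],[0,0,0]],"twist":[1,1,1,1,1,1,1,1,1,1]}' >/dev/null; python3 st.py
```

```text
[-0.0882 -1.29  ] [ 0.5477 -0.037   0.0728] [ 0.1833  0.983  -0.0001  0.0001] T [0.1218 0.2954 0.0327] F [-2.0024  1.2971  5.9009] 0.038453728850732616 59.908395409584045 9.25 tau6 -0.948248840868473
[-0.0883 -1.1197] [ 0.5476 -0.037   0.0727] [ 0.2663  0.9639 -0.0001  0.    ] T [0.0822 0.2833 0.0151] F [-1.4124  0.2455  4.4929] 0.03813690593757883 59.88461136817932 10.25 tau6 -0.09615171700716019
```

```bash
cat > st.py <<'E'
from h import *
s=bot.sense();a=[]
for i in range(4): read_camera("side"); q=bot.sense(); a.append([q["ft_torque"][2],q["tau"][5],*q["wrist_force"]])
print("j6 %.3f z %.4f mov Tz %.3f tau6 %.3f F %s"%(s["joints"][5],s["eef_pos"][2],s["ft_torque"][2],s["tau"][5],s["wrist_force"]),"hold",np.mean(a,0),"sd",np.std(np.array(a)[:,0]),q["t"])
E
python3 st.py
python3 -m jog '{"linear":[[0,0,0],[0,0,0],[0,0,0],[0,0,0],[0,0,0],[0,0,0.01],[0,0,0],[0,0,0],[0,0,0],[0,0,0]],"twist":[2,2,2,2,2,2,2,2,2,2]}' >/dev/null; python3 st.py
python3 -m jog '{"linear":[[0,0,0],[0,0,0.01],[0,0,0],[0,0,0],[0,0,0],[0,0,0.01],[0,0,0],[0,0,0],[0,0,0.01],[0,0,0]],"twist":[2,2,2,2,2,2,2,2,2,2]}' >/dev/null; python3 st.py
```

```text
j6 -1.120 z 0.0727 mov Tz 0.015 tau6 -0.096 F [-1.4124  0.2455  4.4929] hold [-0.0441 -0.0113 -1.9706 -0.1536  5.381 ] sd 0.04373680097035486 10.45
j6 -0.770 z 0.0725 mov Tz 0.035 tau6 -0.238 F [-2.0544 -0.3131  4.3623] hold [-0.0597  0.021  -2.1142 -0.4455  4.156 ] sd 0.03092838117541339 11.65
j6 -0.422 z 0.0722 mov Tz 0.102 tau6 -0.238 F [-3.2009 -0.5208  5.6134] hold [-0.0691  0.0141 -2.6144 -0.6555  5.3835] sd 0.022702951807053964 12.85
```

```bash
python3 -m jog '{"linear":[[0,0,0],[0,0,0.01],[0,0,0],[0,0,0],[0,0,0],[0,0,0.01],[0,0,0],[0,0,0],[0,0,0],[0,0,0]],"twist":[2,2,2,2,2,2,2,2,2,2]}' >/dev/null; python3 st.py
```

```text
j6 -0.073 z 0.0720 mov Tz 0.073 tau6 -0.202 F [-2.3578  0.2752  5.8848] hold [-0.0834 -0.0037 -2.4892 -0.3691  6.1387] sd 0.028989332224779354 14.05
```

```bash
python3 -m jog '{"linear":[[0,0,0],[0,0,0],[0,0,0],[0,0,0],[0,0,0],[0,0,0],[0,0,0.01],[0,0,0],[0,0,0],[0,0,0]],"twist":[0,0,0,0,0,2,2,2,2,2]}' >/dev/null; python3 st.py
```

```text
j6 0.102 z 0.0720 mov Tz 0.100 tau6 -0.177 F [-3.0591 -0.9653  5.2128] hold [-0.0751 -0.0265 -3.0325 -0.7376  6.1736] sd 0.037477606060824446 15.25
```

```bash
python3 -m jog '{"linear":[[0,0,0],[0,0,0],[0,0,0],[0,0,0],[0,0,0],[0,0,0],[0,0,-2],[0,0,-3],[0,0,-3],[0,0,-2]],"twist":[0,0,0,0,0,0,0,0,0,0]}' 0.65
python3 st.py
python3 - <<'E'
from h import *
s=bot.sense(); i=read_camera("wrist"); cv2.imwrite("pics/w4.png",i[:,:,::-1]); np.save("w4.npy",s,allow_pickle=True)
hsv=cv2.cvtColor(i,cv2.COLOR_RGB2HSV); m=((hsv[...,1]>150)&((hsv[...,0]<8)|(hsv[...,0]>172))&(hsv[...,2]>50)).astype(np.uint8)
n,l,st,ce=cv2.connectedComponentsWithStats(m); j=1+np.argmax(st[1:,4]); ys,xs=np.where(l==j); P=np.c_[xs,ys].astype(float)
d=np.linalg.svd(P-P.mean(0),full_matrices=False)[2][0]; q=(P-P.mean(0))@d
Q=Ro.from_quat(s["eef_rot"]).as_matrix()[:2,:2]; b=Q@[0,-.0013]
A=[back("wrist",P.mean(0)+d*e,.0495,s)[:2]-b for e in(q.min(),0,q.max())]; print(st[j],P.mean(0),*A); v=A[0]-A[2]; v*=-np.sign(v[0]); print("theta",np.arctan2(-v[1],-v[0]),np.linalg.norm(v))
print(s["joints"],s["eef_pos"],s["eef_rot"])
E
```

```text
t: 16.25
eef_pos: [0.5484, -0.037, 0.1739]
eef_rot: [0.771, 0.637, 0.001, 0.001]
wrist_force: [-0.0, -1.1, 0.3]
width: 0.0555
finger_force: 0.0
j6 0.101 z 0.1739 mov Tz -0.026 tau6 0.000 F [-0.0099 -1.1353  0.2977] hold [-0.0159 -0.0001 -0.0169 -0.1056  0.3918] sd 0.02260116123901477 16.45
[213 235  44  25 531] [235.049  247.9454] [ 0.5185 -0.0671] [ 0.4998 -0.0716] [ 0.4782 -0.0769]
theta 0.2389357364042634 0.04146403731053562
[-0.0882  0.3337  1.7332 -0.0001  1.0747  0.1013] [ 0.5474 -0.0369  0.1715] [ 0.7708  0.6371 -0.0001  0.    ]
```

View pics/w4.png

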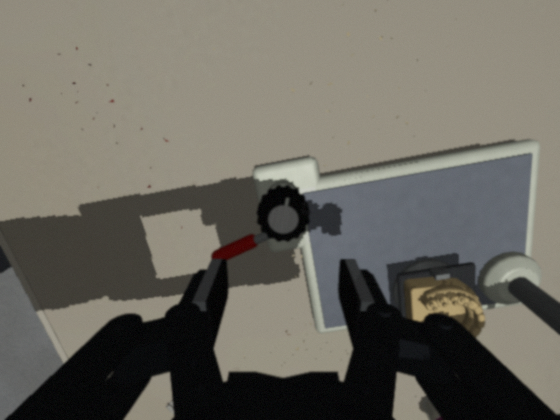

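```bash
python3 -m jog '{"linear":[[-1.1,-3.1,0],[-1.1,-3.1,0],[0,0,0],[0,0,0],[0,0,0],[0,0,0],[0,0,0],[0,0,0],[0,0,0],[0,0,0]],"twist":[0,0,8,8,8,8,8,8,8,8]}' 0
python3 -m jog '{"linear":[[0,0,0],[0,0,2],[0,0,3],[0,0,3],[0,0,2],[0,0,1],[0,0,1],[0,0,0],[0,0,0],[0,0,0]],"twist":[0,0,0,0,0,0,0,0,0,0]}'
python3 st.py; python3 - <<'E'
from h import *
s=bot.sense(); print(s["joints"],s["eef_pos"],s["eef_rot"],s["width"]); cv2.imwrite("pics/w5.png",read_camera("wrist")[:,:,::-1])
E
```

```text
t: 17.5
eef_pos: [0.4817, -0.0467, 0.1701]
eef_rot: [0.992, 0.129, -0.002, -0.0]
wrist_force: [-0.4, 0.3, 0.4]
width: 0.0
finger_force: 0.0
t: 18.5
eef_pos: [0.4834, -0.0469, 0.0526]
eef_rot: [0.991, 0.132, 0.001, 0.0]
wrist_force: [0.7, -0.3, 0.1]
width: -0.0003
finger_force: 0.0
j6 1.186 z 0.0526 mov Tz 0.021 tau6 -0.003 F [ 0.7272 -0.3063  0.1244] hold [-0.0097 -0.0017 -0.2346  0.0865  0.1341] sd 0.037664786568673836 18.7
[-0.1204  0.3912  2.0211 -0.0001  0.728   1.186 ] [ 0.483  -0.0469  0.0524] [0.9913 0.1319 0.0006 0.0002] -0.00016285537831410828
```

View pics/w5.png

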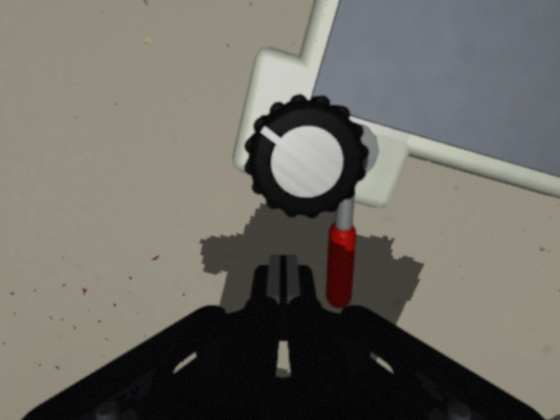

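Fingers (x 255–313) stand parallel beside the red grip (328–354), with a gap of about 7 mm. Next I sweep an arc about the pivot.

```bash
python3 -m jog '{"linear":[[0,0.2,0],[0,0.2,0],[0,0.2,0],[-0.17,0.52,0],[-0.17,0.52,0],[-0.17,0.52,0],[-0.17,0.52,0],[-0.17,0.52,0],[-0.17,0.52,0],[-0.17,0.52,0]],"twist":[0,0,0,-5,-5,-5,-5,-5,-5,-5]}' >/dev/null
cat > lv.py <<'E'
from h import *
s=bot.sense();Q=Ro.from_quat(s["eef_rot"]).as_matrix();F=[]
for i in range(3): read_camera("side"); F.append(bot.sense()["wrist_force"])
yaw=np.arctan2(Q[1,0],Q[0,0]); p=Q.T@(np.array([.5473,-.0583,0])-s["eef_pos"])
print("yaw %.3f t %.2f"%(yaw,s["t"]),"pivot in tool cm",p*100,"z",s["eef_pos"][2],"Ftool mov",Q.T@s["wrist_force"],"hold",Q.T@np.mean(F,0))
E
python3 lv.py
python3 -m jog '{"linear":[[-0.07,0.21,0],[-0.07,0.21,0],[-0.07,0.21,0],[-0.07,0.21,0],[-0.07,0.21,0],[-0.07,0.21,0],[-0.07,0.21,0],[-0.07,0.21,0],[-0.07,0.21,0],[0,0,0]],"twist":[-2,-2,-2,-2,-2,-2,-2,-2,-2,0]}' >/dev/null
python3 lv.py
```

```text
yaw 0.878 t 19.75 pivot in tool cm [5.9432 2.2616 5.1729] z 0.05174301043425354 Ftool mov [ 1.0292 -0.6556 -0.8965] hold [ 0.1499 -0.5091 -0.0795]
yaw 1.188 t 20.90 pivot in tool cm [5.9328 2.3072 5.1447] z 0.051533512441309895 Ftool mov [-1.2729 -1.8686 -0.6172] hold [-0.9647 -1.6684 -0.5322]
```

```bash
python3 -m jog '{"linear":[[-0.04,0.1,0],[-0.04,0.1,0],[-0.04,0.1,0],[-0.04,0.1,0],[-0.04,0.1,0],[0,0,0],[0,0,0],[0,0,0],[0,0,0],[0,0,0]],"twist":[-1,-1,-1,-1,-1,0,0,0,0,0]}' >/dev/null
python3 - <<'E'
from h import *
s=bot.sense(); i=read_camera("wrist"); cv2.imwrite("pics/w6.png",i[:,:,::-1])
E
python3 lv.py
```

```text
yaw 1.277 t 22.10 pivot in tool cm [5.9011 2.2016 5.1918] z 0.05190161970469369 Ftool mov [-0.3446 -1.0474  1.0498] hold [ 0.4903 -1.2987  0.5356]
```

View pics/w6.png

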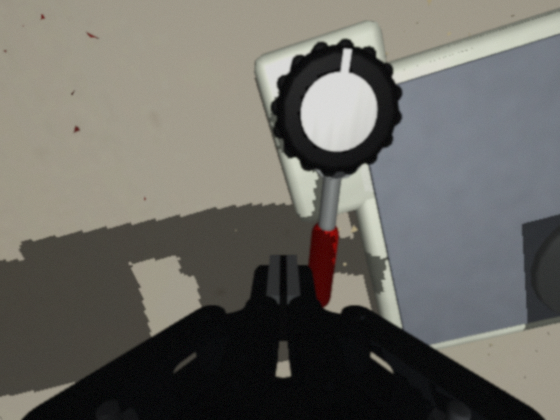

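```bash
python3 -m jog '{"linear":[[-0.04,0.1,0],[0,0,0],[-0.04,0.1,0],[0,0,0],[0,0,0],[0,0,0],[0,0,0],[0,0,0],[0,0,0],[0,0,0]],"twist":[-1,0,-1,0,0,0,0,0,0,0]}' >/dev/null
python3 lv.py
python3 -m jog '{"linear":[[-0.02,0.05,0],[-0.02,0.05,0],[0,0,0],[0,0,0],[0,0,0],[0,0,0],[0,0,0],[0,0,0],[0,0,0],[0,0,0]],"twist":[-1,0,0,0,0,0,0,0,0,0]}' >/dev/null
python3 lv.py
```

```text
yaw 1.312 t 23.25 pivot in tool cm [5.9116 2.2369 5.1809] z 0.05181141571225445 Ftool mov [ 1.2384 -2.0019 -0.6535] hold [ 0.5383 -1.4277 -0.4705]
yaw 1.329 t 24.40 pivot in tool cm [5.9141 2.2368 5.1815] z 0.05181606817271833 Ftool mov [ 1.4617 -1.7925  0.4062] hold [ 0.9815 -1.3287 -0.7154]
```

Not at the stop yet; I'll continue in small pushes.

```bash
python3 -m jog '{"linear":[[0,0.05,0],[0,0.05,0],[0,0,0],[0,0,0],[0,0,0],[0,0,0],[0,0,0],[0,0,0],[0,0,0],[0,0,0]],"twist":[0,0,0,0,0,0,0,0,0,0]}' >/dev/null
python3 lv.py
python3 -m jog '{"linear":[[0,0.05,0],[0,0.05,0],[0,0,0],[0,0,0],[0,0,0],[0,0,0],[0,0,0],[0,0,0],[0,0,0],[0,0,0]],"twist":[0,0,0,0,0,0,0,0,0,0]}' >/dev/null
python3 lv.py
```

```text
yaw 1.329 t 25.55 pivot in tool cm [5.9173 2.1389 5.1806] z 0.05181166671027107 Ftool mov [ 0.8515 -1.8617  0.4505] hold [ 0.47   -1.3251 -0.784 ]
yaw 1.329 t 26.70 pivot in tool cm [5.9138 2.0375 5.1828] z 0.05182995518468925 Ftool mov [-1.0033 -0.8474 -0.5535] hold [-0.999  -1.745   0.0801]
```

```bash
python3 -m jog '{"linear":[[0,0.05,0],[0,0.05,0],[0,0,0],[0,0,0],[0,0,0],[0,0,0],[0,0,0],[0,0,0],[0,0,0],[0,0,0]],"twist":[0,0,0,0,0,0,0,0,0,0]}' >/dev/null
python3 lv.py
python3 -m jog '{"linear":[[0,0.05,0],[0,0.05,0],[0,0,0],[0,0,0],[0,0,0],[0,0,0],[0,0,0],[0,0,0],[0,0,0],[0,0,0]],"twist":[0,0,0,0,0,0,0,0,0,0]}' >/dev/null
python3 lv.py
```

```text
yaw 1.329 t 27.85 pivot in tool cm [5.9157 2.0205 5.1679] z 0.051716157390888993 Ftool mov [-1.2929 -5.2226 -2.9249] hold [-1.2191 -4.9324 -2.7743]
yaw 1.329 t 29.00 pivot in tool cm [5.9184 2.0234 5.1579] z 0.051660104700200826 Ftool mov [-1.4127 -7.5727 -4.8337] hold [-1.0052 -7.5104 -4.4241]
```

Force rises to 7.5 N with no further travel, so the lever is at the hard stop. Back off, lift clear, and check.

```bash
python3 -m jog '{"linear":[[0,-0.1,0],[0,-0.2,0],[0,-0.5,0],[0,-1,0],[0,-1,0],[0,0,-2],[0,0,-3],[0,0,-3],[0,0,-3],[0,0,0]],"twist":[0,0,0,0,0,0,0,0,0,0]}'
python3 - <<'E'
from h import *
s=bot.sense(); i=read_camera("wrist"); t=read_camera("top")
hsv=cv2.cvtColor(i,cv2.COLOR_RGB2HSV); m=((hsv[...,1]>150)&((hsv[...,0]<8)|(hsv[...,0]>172))&(hsv[...,2]>50)).astype(np.uint8)
n,l,st,ce=cv2.connectedComponentsWithStats(m); j=1+np.argmax(st[1:,4]); ys,xs=np.where(l==j); P=np.c_[xs,ys].astype(float)
d=np.linalg.svd(P-P.mean(0),full_matrices=False)[2][0]; q=(P-P.mean(0))@d
A=[back("wrist",P.mean(0)+d*e,.0495,s)[:2] for e in(q.min(),q.max())]; v=A[0]-A[1]; v*=-np.sign(v[1]); print("theta",np.arctan2(-v[1],-v[0]),st[j],A,s["wrist_force"])
a=cv2.imread("pics/top0.png")[145:270,270:370]; b=t[145:270,270:370,::-1]
sh=cv2.phaseCorrelate(a[:70].mean(2).astype(np.float32),b[:70].mean(2).astype(np.float32)); print("surveyor shift px",sh)
w=cv2.resize(i[:,:,::-1],(560,420)); z=cv2.resize(b,(336,420)); cv2.imwrite("pics/f.png",cv2.resize(cv2.hconcat([w,z]),(800,375)))
E
```

```text
t: 30.15
eef_pos: [0.4901, -0.105, 0.1658]
eef_rot: [0.787, 0.617, 0.003, 0.004]
wrist_force: [-0.1, 0.3, 0.7]
width: -0.0001
finger_force: 0.0
theta 1.2873116412609513 [324 172  18  50 681] [array([ 0.5385, -0.0896]), array([ 0.5267, -0.13  ])] [-0.1141  0.3346  0.7233]
surveyor shift px ((-0.06728495124520606, -0.026232789702142156), 0.9405124804708693)
```

View pics/f.png

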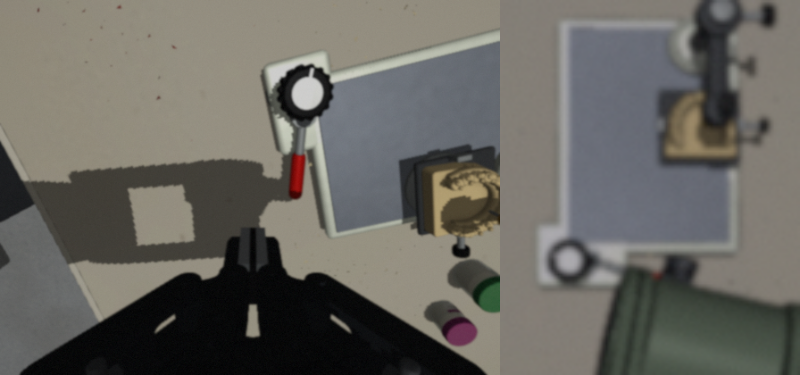

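The lever stands at about 1.29 rad, at its stop. The surveyor has not shifted, and the robot is clear of everything.

```bash
python3 -c "
from rig import hand_in
print(hand_in())"
```

```text
the job is handed in; nothing more can be done
None
```

The knob is turned until the foot takes hold at an estimated 6 N (inferred from motor torque, not measured at the foot), the red lever is swung to its hard stop at about 1.29 rad, the surveyor has not shifted, and the job is handed in; no verdict came back.

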